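Restock the drawers under a wire shelf in the paint aisle

ROBOT

A 6-joint arm with a two-finger parallel gripper is mounted at the origin on the work surface. World frame = base frame: x ahead of the robot, y to its left, z up, the work surface at z = 0. Lengths are in m, angles in rad, forces in N, time in s.
With the tool pointing down it reaches from about 0.25 to 0.8 m from the base axis. Payload 8.5 kg.
Tool frame: the origin (TCP) lies between the finger pads; the fingertips stand ahead of it and the grasp point (between the pads) is the TCP (env.tcp_to_tips is the z of the fingertips in the tool frame, in m); z points along the fingers, y is the line along which they close (so a half turn about z gives the same grasp; the last joint's range is limited). The gripper opens to 85 mm and grips with 20 to 120 N. Pads are 22 mm wide; open, the fingers measure 114 mm over their backs; the gripper's body (76 mm by 85 mm) begins 54 mm behind the grasp point. The pads swing forward as they close: fully open they stand 13 mm farther back than shut.
Start: joints at [-1.16, 0.238, -0.013, 1.319, 0, 1.571], TCP at [0.21, -0.481, 0.25] pointing down, gripper open.
Joint ranges: [-2.66, 2.66], [-1.03, 1.9], [-1.14, 1.46], [-1.82, 2.27], [-1.45, 1.34], [-3.14, 3.14]. Speed limits (rad/s): [2.22, 2.22, 2.79, 3.14, 3.14, 3.14].

INTERFACE

Orientations are given as a unit quaternion [x, y, z, w].
In Python, from station import env gives the robot as it stands. Calls block until the motion is done:
- env.goto(position, orientation): joint-space move of the TCP to a pose.
- env.line_to(position, rate=0.15, rot=None): straight line of the TCP; rot=None keeps the orientation; rate is the mean speed in m/s.
- env.move_j(angles): joint-space move.
- env.gripper_open() and env.grasp(): open the fingers fully, or close them until they stop; the grip force is fixed at half the most.
- env.wait(seconds).
- env.solve_ik(position, orientation): joint angles nearest the present ones, or None.
- env.camera(name): name is "scene" or "side" or "wrist"; returns the picture (480x640x3 uint8, red, green, blue); there is no depth.
- env.camera_model(name): a dict with "fx", "fy", "cx", "cy" (pixels), "rvec" (rotation vector, rad) and "tvec" (3), from world to camera coordinates, as OpenCV has them; the wrist camera has in their place "hand_eye" (4x4, takes a point from camera to tool coordinates, whose origin is the TCP and whose axes are the flange's). Camera axes: x right, y down, z forward; pixel columns grow to the right and rows downward; lengths in m; the calibration is good to about 2 mm. A picture is of the moment at which its call begins: read the wrist's pose just before it. camera_model takes no time and is no camera call.
A pose or a line that the arm cannot do raises env.PlanningError and nothing moves.
- env.job_done(): hands the job in; it is judged then, once.
Readings, each from a call of its own:
- env.current_clock(): time.
- env.current_joint_pos(): joint angles.
- env.current_dq(): joint speeds.
- env.current_joint_efforts(): joint torques, N m.
- env.current_tcp_pos(): TCP position.
- env.current_eef_rot(): TCP orientation.
- env.current_force(): force on the tool from outside, world axes, zero at the start.
- env.current_wrist_torque(): the same for the moment, N m.
- env.current_width(): opening from 0.0 (shut) to 1.0 (fully open).
- env.current_gripper_force(): force on a finger pad.
Only numpy, scipy, OpenCV 4.12 (cv2) and the standard library are available. Lean on these libraries where they do the work, as an engineer would, in place of code of your own. Each camera call takes 0.05 s, during which the arm holds its last target. There are 200 camera calls.

TASK

Put away the two things left standing on the counter: the spray can goes into the empty pocket of the drawer with a divider, and the cardboard carton into the open space of the drawer without one, both standing upright on the drawer floor. Reach in under the wire shelf without knocking the shelf unit, and leave the stock and everything else where it is.

Things in the scene. Friction and masses are not known exactly. Their poses are not given: they have to be found in the camera images.
- spray_can: Small aerosol can standing upright on the counter: grey and bare-metal cylinder 52 mm in diameter to 106 mm above its base, then a shoulder and a white cap 42 mm in diameter; 130 mm tall in all, about 0.2 kg. Origin at the centre of its base, z up its axis. Goes into the divided drawer.
- carton: Plain brown cardboard carton, rigid, standing upright on the counter: 52 mm (its x) by 42 mm (its y) by 120 mm tall, about 0.2 kg. Origin at the centre of its base, z up. Goes into the undivided drawer.
- split_drawer: Open steel drawer with a divider. Origin at its underside, 31 mm above the table, under the centre of its front compartment: 95 mm (x) by 190 mm (y) inside, floor top at z 5 mm, 5 mm walls to z 50 mm. x points into the cabinet, z up. Bar handle out to x -93 mm. Fixed, does not slide. A 4 mm wall at y 0 makes two pockets 93 mm wide; the +y one holds the stock can, the -y one is empty.
- free_pocket (a point): Centre of the floor of the empty pocket of the divided drawer (x 0, y -48.5 mm, z 5 mm from the drawer's origin), axes as the drawer's.
- wide_drawer: Open steel drawer without a divider. Origin at its underside, 31 mm above the table, under the centre of its front compartment: 95 mm (x) by 190 mm (y) inside, floor top at z 5 mm, 5 mm walls to z 50 mm. x points into the cabinet, z up. Bar handle out to x -93 mm. Fixed, does not slide. The stock carton stands in its +y half; its -y half is empty.
- stock_can: Spray can like the other, already standing in the +y pocket of the divided drawer; leave it. Origin at the centre of its base.
- stock_carton: Carton like the other, already standing in the +y half of the undivided drawer, 52 mm side along the drawer's x; leave it. Origin at the centre of its base.
- unit: Fixed grey cabinet 460 mm wide (y), 170 deep, 100 high, both drawers standing open side by side at its front, and a wire shelf above them on two uprights at the back. Origin on the table under the middle of the cabinet's front face; x points away from the robot; same yaw as the drawers.
- shelf_edge (a point): Middle of the lower front edge of the wire shelf, 270 mm above the table, a grey strip 30 mm high and 460 wide along the unit's y. Shelf underside 254 mm or higher. The edge is 0 to 12 mm beyond the middle of the front compartments: a gripper pointing straight down there hits it; lean its body 35 to 40 degrees back towards the robot, fingers pointing forward and down.
- tape_roll: Grey roll of tape lying flat, 90 mm diameter, 45 mm high; bystander. Origin at the centre of its underside.
- brush: Paint brush lying on the counter; bystander.
- filler_tin: Flat metal tin, 80 mm diameter, 50 mm high; bystander. Origin at the centre of its base.
- cleaner: White bottle 72 mm in diameter, 190 mm tall, standing at the left; bystander. Origin at the centre of its base.
- oil_jar: Black jar 90 mm in diameter, 110 mm tall, standing at the right; bystander. Origin at the centre of its base.
- paint_tray: Empty black open tray 200 x 140 x 50 mm at the left; bystander. Origin at the centre of its underside.
There are look-alikes about, which are no part of the job. What is shaped like the carton but orange or purple is not meant.

How it is judged:
At the end, for the whole second after the job is handed in: The spray can stands in the empty (-y) pocket of the divided drawer and the carton stands in the undivided drawer: each within its compartment's walls, base within 7 mm of the drawer floor, within 8 degrees of upright, released and at rest (x of spray_can in the frame of split_drawer between -0.0475 and 0.0475 m and y of spray_can in the frame of split_drawer between -0.095 and -0.002 m and z of spray_can in the frame of split_drawer between -0.002 and 0.012 m and angle between each of spray_can, carton's own z axis and vertical below 0.14 rad and linear speed of each of spray_can, carton below 0.02 m/s and angular speed of each of spray_can, carton below 0.2 rad/s and x of carton in the frame of wide_drawer between -0.0475 and 0.0475 m and y of carton in the frame of wide_drawer between -0.095 and 0.095 m and z of carton in the frame of wide_drawer between -0.002 and 0.012 m); the robot touches nothing.
It fails at once if the robot knocks the shelf unit (over 5 N) (contact force between any of the arm, the fingers and unit above 5 N).
It fails at once if the stock can or stock carton is shifted more than 40 mm or tipped more than 20 degrees (distance of any of stock_can, stock_carton from where it was at the start of the episode above 0.04 m or angle between any of stock_can, stock_carton's own z axis and vertical above 0.35 rad).
It fails at once if a bystander is moved more than 40 mm (distance of any of tape_roll, brush, filler_tin, cleaner, oil_jar, paint_tray from where it was at the start of the episode above 0.04 m).
It also fails if it takes over 58 s, if anything falls off the work surface, if the arm or the gripper's body presses on something with over 40 N, if the wrist force passes 120 N, or if a joint passes its speed limit or range.

## Working session

There is one attempt and no reset: what is moved stays moved. The work goes in short steps, each a Python script; the robot and the scene stay as the last script left them, time stands still between calls to the robot, and variables do not carry over. Pictures are saved under pics/ and viewed, at most 10 in all, crops included, and the job is handed in when it is done.

```bash
mkdir -p pics; ls; python3 - <<'E'
from station import env
import cv2
for n in("scene","side"):
    cv2.imwrite(f"pics/{n}0.png",env.camera(n)[:,:,::-1]); print(n,env.camera_model(n))
print(env.camera_model("wrist"),env.tcp_to_tips,env.current_eef_rot())
E
```

```text
pics
scene {'fx': 449.0433428392298, 'fy': 449.0433428392298, 'cx': 309.99219595162083, 'cy': 234.8119924764241, 'rvec': array([ 2.32866736,  0.84565095, -0.30762253]), 'tvec': array([-0.39635816, -0.10926317,  1.71393102])}
side {'fx': 454.09534022390227, 'fy': 454.09534022390227, 'cx': 319.6688639568443, 'cy': 233.912574795005, 'rvec': array([ 0.09207011, -2.82464974,  1.34328801]), 'tvec': array([0.51160917, 0.1277624 , 1.34448527])}
{'fx': 354.55647342275375, 'fy': 354.55647342275375, 'cx': 314.2806326855502, 'cy': 234.48946657315108, 'hand_eye': array([[-1.28596414e-03, -9.54494273e-01, -2.98226473e-01,
         7.55162262e-02],
       [ 9.99998438e-01, -1.58902389e-03,  7.73747785e-04,
         1.16933983e-03],
       [-1.21242682e-03, -2.98225012e-01,  9.54494826e-01,
        -1.23979902e-01],
       [ 0.00000000e+00,  0.00000000e+00,  0.00000000e+00,
         1.00000000e+00]])} 0.019 [ 9.78980756e-01  2.03951582e-01 -1.41952242e-04 -6.42082679e-04]
```

View pics/scene0.png

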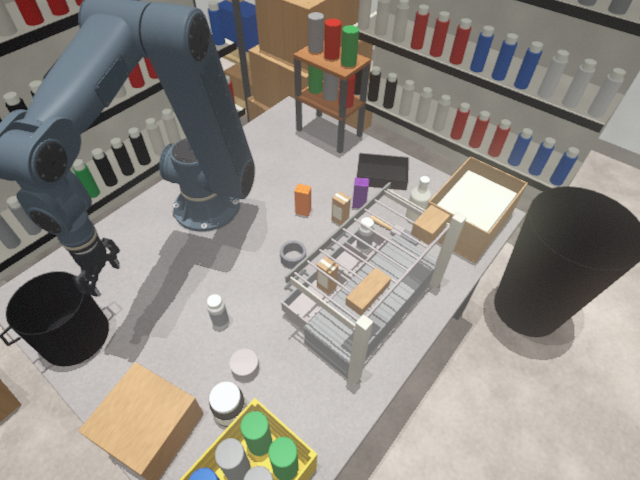

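View pics/side0.png

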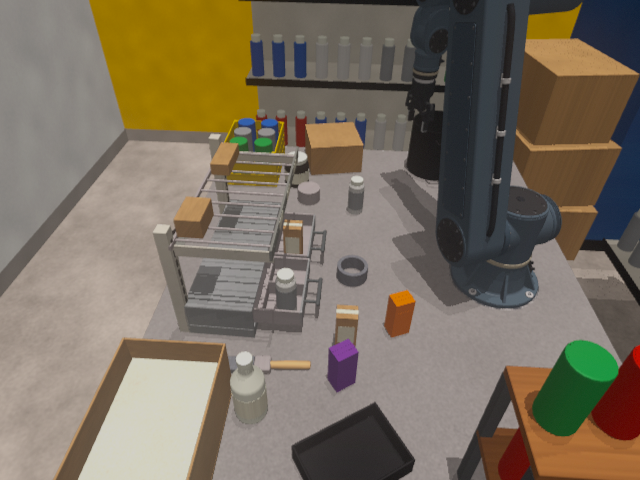

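Candidates for the carton: orange (scene 303,200), purple (360,193) and brown (341,208). The brown one fits the description. The loose can is at scene (217,310); the can at (367,230) stands in a drawer, so it is stock. I'll confirm with enlarged crops.

```bash
python3 - <<'E'
import cv2
for n,x,y in(("scene",190,175),("side",180,170)):
    im=cv2.imread(f"pics/{n}0.png")[y:y+195,x:x+260]
    cv2.imwrite(f"pics/{n}1.png",cv2.resize(im,None,fx=3,fy=3,interpolation=cv2.INTER_CUBIC))
E
```

```text
(no output)
```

View pics/scene1.png

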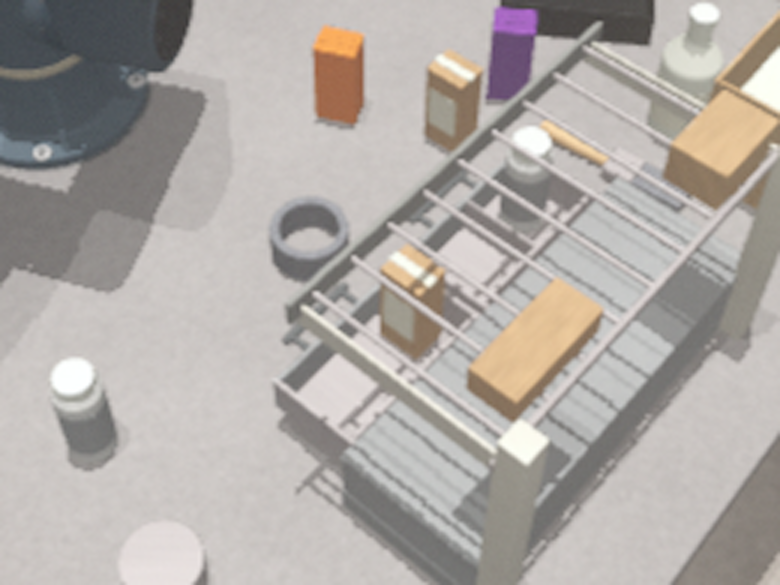

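View pics/side1.png

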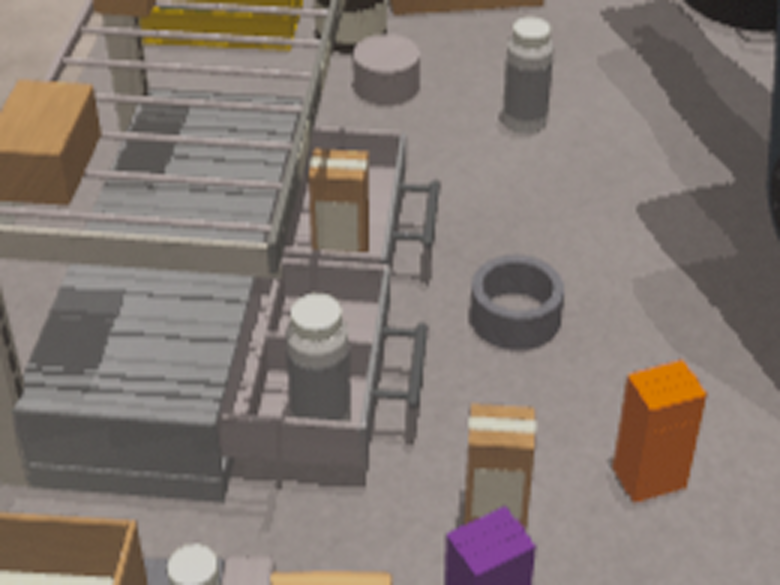

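The crops confirm it: the brown carton is at scene (341,208) and the loose can at scene (217,310). The can in the divided drawer and the carton in the undivided drawer are stock. Next I'll fit the poses.

```bash
cat > h.py <<'E'
import numpy as np, cv2
from scipy.spatial.transform import Rotation as R
from scipy.optimize import least_squares
OFF={"scene":(190,175),"side":(180,170)}
def full(n,p): return np.atleast_2d(p)/3.+OFF[n]
def proj(m,P): return cv2.projectPoints(np.atleast_2d(P).astype(float),m["rvec"],m["tvec"],np.array([[m["fx"],0,m["cx"]],[0,m["fy"],m["cy"]],[0,0,1]]),None)[0].reshape(-1,2)
def wristmodel(m,pos,q):
    T=np.eye(4);T[:3,:3]=R.from_quat(q).as_matrix();T[:3,3]=pos
    I=np.linalg.inv(T@m["hand_eye"]); return dict(m,rvec=R.from_matrix(I[:3,:3]).as_rotvec(),tvec=I[:3,3])
def place(p,L):
    c,s=np.cos(p[2]),np.sin(p[2]);L=np.atleast_2d(L)
    return np.c_[p[0]+c*L[:,0]-s*L[:,1],p[1]+s*L[:,0]+c*L[:,1],L[:,2]]
def fit(obs,p0):  # obs: list of (model, local pts, full px)
    f=lambda p:np.concatenate([(proj(m,place(p,L))-px).ravel() for m,L,px in obs])
    r=least_squares(f,p0,loss="soft_l1");return r.x,r.fun.reshape(-1,2).round(1)
E
python3 - <<'E'
from h import *; from station import env
m={n:env.camera_model(n) for n in OFF}
np.set_printoptions(precision=4,suppress=True)
# can: cap top centre
f=lambda p:np.concatenate([(proj(m["side"],[p[0],p[1],.13])-full("side",(531,28))).ravel(),(proj(m["scene"],[p[0],p[1],.13])-full("scene",(74,373))).ravel()])
r=least_squares(f,[.4,-.2]);print("can",r.x,r.fun)
g=lambda p:np.concatenate([(proj(m["side"],[p[0],p[1],.166])-full("side",(317,309))).ravel(),(proj(m["scene"],[p[0],p[1],.166])-full("scene",(531,140))).ravel()])
r=least_squares(g,[.6,0.1]);print("stockcan",r.x,r.fun)
# triangulate top corners (z .12) of carton, .156 of stock carton, drawer corners z .081
def at(n,px,z):
    return least_squares(lambda p:(proj(m[n],[p[0],p[1],z])-full(n,px)).ravel(),[.5,0]).x
for n,z,ps in(("scene",.12,[(428,72),(453,52),(481,70),(457,90)]),("side",.12,[(470,406),(534,406),(536,446),(467,446)]),
  ("side",.156,[(311,151),(368,151),(369,182),(309,182)]),("scene",.156,[(381,266),(407,248),(444,273),(418,292)]),
  ("side",.081,[(365,460),(388,265),(405,135)]),("scene",.081,[(277,380)]),
  ("scene",.30,[(601,24),(289,303)]),("side",.27,[(272,272)])):
    for p in ps: print(n,z,p,at(n,p,z))
E
```

```text
can [ 0.4079 -0.2991] [-0.0744  0.1504 -0.0905  0.0039]
stockcan [0.5873 0.1987] [-0.4337  0.3356 -0.6589 -0.0145]
scene 0.12 (428, 72) [0.4158 0.2449]
scene 0.12 (453, 52) [0.4182 0.2896]
scene 0.12 (481, 70) [0.4613 0.2871]
scene 0.12 (457, 90) [0.4592 0.2437]
side 0.12 (470, 406) [0.4586 0.252 ]
side 0.12 (534, 406) [0.4074 0.2483]
side 0.12 (536, 446) [0.4061 0.2896]
side 0.12 (467, 446) [0.4597 0.2934]
side 0.156 (311, 151) [ 0.6185 -0.025 ]
side 0.156 (368, 151) [ 0.5648 -0.0292]
side 0.156 (369, 182) [0.5598 0.0174]
side 0.156 (309, 182) [0.6147 0.0216]
scene 0.156 (381, 266) [ 0.5666 -0.0254]
scene 0.156 (407, 248) [0.5726 0.0088]
scene 0.156 (444, 273) [0.6203 0.0083]
scene 0.156 (418, 292) [ 0.6147 -0.0264]
side 0.081 (365, 460) [0.5408 0.2805]
side 0.081 (388, 265) [0.54   0.0469]
side 0.081 (405, 135) [ 0.5377 -0.1573]
scene 0.081 (277, 380) [ 0.542  -0.1588]
scene 0.3 (601, 24) [0.6112 0.2687]
scene 0.3 (289, 303) [ 0.5961 -0.1866]
side 0.27 (272, 272) [0.6075 0.2681]
```

```bash
cat >> h.py <<'E'
def tq(tilt,yaw=0.):  # camera towards the robot side; fingers forward/down
    s,c=np.sin(tilt),np.cos(tilt)
    return (R.from_euler("z",yaw)*R.from_matrix(np.array([[-c,0,-s],[0,1,0],[s,0,-c]]).T if 0 else np.c_[[-c,0,-s],[0,1,0],[s,0,-c]])).as_quat()
E
python3 - <<'E'
from h import *; from station import env
print(np.linalg.det(R.from_quat(tq(.66)).as_matrix()), R.from_quat(tq(.66)).as_matrix().round(2))
for p in([.40,.05,.34],[.585,.10,.17],[.585,-.1,.17],[.408,-.299,.08],[.435,.268,.085],[.585,.1,.116]):
    print(p,env.solve_ik(p,tq(.66)))
env.goto([.40,.05,.34],tq(.66))
pos,q=env.current_tcp_pos(),env.current_eef_rot()
im=env.camera("wrist");cv2.imwrite("pics/w0.png",im[:,:,::-1]);np.savez("w0.npz",pos=pos,q=q)
print(pos,q,env.current_clock(),env.current_joint_pos())
m={n:env.camera_model(n) for n in OFF}
for n,px in(("scene",(339,40)),("scene",(514,18)),("side",(663,382)),("side",(490,543))):
    print(n,px,least_squares(lambda p:(proj(m[n],[p[0],p[1],.12])-full(n,px)).ravel(),[.5,0]).x)
E
```

```text
1.0000000000000007 [[-0.79  0.    0.61]
 [ 0.    1.    0.  ]
 [-0.61  0.   -0.79]]
[0.4, 0.05, 0.34] [ 0.22004688 -0.4530961  -0.59624341  0.77943452 -0.13423104  0.17489127]
[0.585, 0.1, 0.17] [ 0.24005132  0.06192657 -0.70935798  0.15355077 -0.14629129  0.19100987]
[0.585, -0.1, 0.17] [-0.24005132  0.06192657 -0.70935798  0.15355077  0.14629129 -0.19100987]
[0.408, -0.299, 0.08] [-0.91186254  0.16417748 -0.86717911  0.09583719  0.50608655 -0.79536615]
[0.435, 0.268, 0.085] [ 0.80335297  0.14294653 -0.8885854   0.0450237  -0.45699436  0.686149  ]
[0.585, 0.1, 0.116] [ 0.24005132  0.14940167 -0.79755862 -0.02212497 -0.14629129  0.19100987]
[0.40030242 0.04962989 0.34001498] [ 6.94920681e-04  9.46093220e-01 -1.58207488e-04  3.23893673e-01] 2.2083 [ 0.21883018 -0.45223473 -0.59572626  0.7795434  -0.13429508  0.17523069]
scene (339, 40) [0.30178428 0.21869065]
scene (514, 18) [0.43968068 0.38256698]
side (663, 382) [0.30186592 0.21471023]
side (490, 543) [0.44020573 0.38289273]
```

View pics/w0.png

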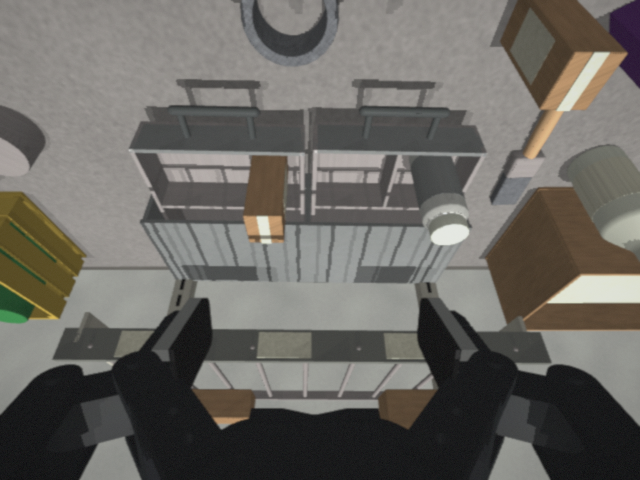

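The wrist view is upside down. The wide drawer's front top corners are at (131,151) and (305,151), the split drawer's at (313,151) and (484,151). The shelf strip's lower edge runs (65,328)-(540,333), its upper edge (54,358)-(549,361). I'll locate these in world coordinates.

```bash
python3 - <<'E'
from h import *; from station import env
np.set_printoptions(precision=4,suppress=True)
d=np.load("w0.npz");m=wristmodel(env.camera_model("wrist"),d["pos"],d["q"])
def at(px,z): return least_squares(lambda p:(proj(m,[p[0],p[1],z])-px).ravel(),[.5,0]).x
for z,ps in((.081,[(131,151),(305,151),(313,151),(484,151)]),(.27,[(65,328),(540,333)]),(.30,[(54,358),(549,361)]),(.166,[(450,233)]),(.156,[(246,240),(283,240)]),(.12,[(621,53),(598,28),(545,108)]),(.1,[(143,222),(455,224)])):
    for p in ps: print(z,p,at(p,z))
side,sc=env.camera_model("side"),env.camera_model("scene")
L=np.array([[1,1],[1,-1],[-1,-1],[-1,1]])*[.026,.021];L=np.c_[L,[.12]*4]
obs=[(side,L,full("side",[(467,446),(470,406),(534,406),(536,446)])),(sc,L,full("scene",[(481,70),(457,90),(428,72),(453,52)]))]
print(fit(obs,[.435,.268,0]))
obs.append((m,L[[2,3,0]][:1]*0+L[[1]],np.array([[545.,108]])))
print(fit(obs,[.435,.268,0]))
E
```

```text
0.081 (131, 151) [ 0.5422 -0.1625]
0.081 (305, 151) [0.5425 0.0368]
0.081 (313, 151) [0.5425 0.0459]
0.081 (484, 151) [0.5428 0.2414]
0.27 (65, 328) [ 0.5961 -0.193 ]
0.27 (540, 333) [0.6096 0.2715]
0.3 (54, 358) [ 0.5903 -0.1875]
0.3 (549, 361) [0.5992 0.2634]
0.166 (450, 233) [0.5849 0.1972]
0.156 (246, 240) [ 0.6133 -0.0338]
0.156 (283, 240) [0.6134 0.0102]
0.12 (621, 53) [0.4093 0.2843]
0.12 (598, 28) [0.3908 0.2546]
0.12 (545, 108) [0.4582 0.2518]
0.1 (143, 222) [ 0.6521 -0.1873]
0.1 (455, 224) [0.6571 0.2409]
(array([0.4338, 0.2696, 0.0041]), array([[ 0. , -0.9],
       [-0.5, -1. ],
       [-0.2,  0.1],
       [-0.7,  0.3],
       [ 0.3, -0.8],
       [ 1. , -0.7],
       [-1.1, -1.6],
       [-2.2, -1.5]]))
(array([0.4325, 0.2719, 0.0095]), array([[ 0.6, -0. ],
       [-0.1, -0.2],
       [ 0.3,  0.8],
       [-0.1,  1. ],
       [ 0.4, -1.4],
       [ 1.2, -1.3],
       [-1. , -2.1],
       [-2.1, -2. ],
       [-0.9,  0.5]]))
```

```bash
python3 - <<'E'
import cv2
im=cv2.imread("pics/w0.png")
a=cv2.resize(im[0:130,480:640],None,fx=4,fy=4,interpolation=cv2.INTER_CUBIC)
cv2.imwrite("pics/w0c.png",a)
E
```

```text
(no output)
```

View pics/w0c.png

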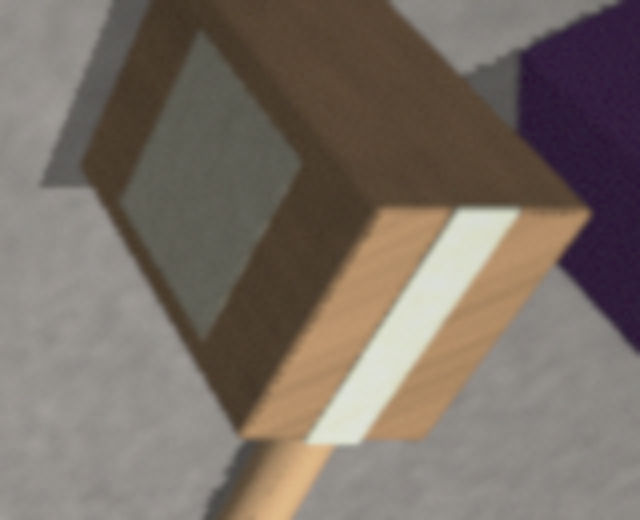

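Brown box confirmed. Its top corners are at wrist pixels (575,52), (628,53), (587,110) and (540,109). I'll refine the fit and grasp it.

```bash
python3 - <<'E'
from h import *; from station import env
np.set_printoptions(precision=4,suppress=True)
d=np.load("w0.npz");m=wristmodel(env.camera_model("wrist"),d["pos"],d["q"])
L=np.array([[-.026,-.021,.12],[-.026,.021,.12],[.026,.021,.12],[.026,-.021,.12]])
p,res=fit([(m,L,np.array([(575,51.8),(628.3,53),(586.8,110),(540,109.3)]))],[.433,.27,0]);print(p,res)
x,y,a=.5*(p+[.4335,.270,.007]); 
if abs(a)<.15:
    q=tq(.66,a); Z=R.from_quat(q).as_matrix()[:,2]; g=np.array([x,y,.092])
    env.goto(g-.11*Z,q); env.line_to(g,.12)
    cv2.imwrite("pics/w1.png",env.camera("wrist")[:,:,::-1])
    env.grasp(); print(g,a,env.current_width(),env.current_gripper_force(),env.current_force(),env.current_clock())
E
```

```text
[ 0.4345  0.2691 -0.0073] [[-0.1  0.1]
 [ 1.1 -0.8]
 [-0.3  0.3]
 [-0.6  0.8]]
[0.434  0.2696 0.092 ] -0.00016978013058899797 0.4846228921481021 60.97914934158325 [-2.064   0.2715  4.6797] 4.8667
```

```bash
python3 - <<'E'
from h import *; from station import env
np.set_printoptions(precision=4,suppress=True)
q=tq(.66,0); y=-.107
p=env.current_tcp_pos(); env.line_to([p[0]-.02,p[1],.26],.2)
env.goto([.44,y,.23],q); env.line_to([.47,y,.182],.15)
cv2.imwrite("pics/s2.png",env.camera("side")[120:320,170:440,::-1].repeat(2,0).repeat(2,1))
env.line_to([.587,y,.182],.1)
print(env.current_width(),env.current_force(),env.current_tcp_pos(),env.current_clock())
cv2.imwrite("pics/s3.png",cv2.resize(env.camera("side")[120:320,170:440,::-1],None,fx=2.9,fy=2.9,interpolation=2))
E
```

```text
0.4825984846951487 [ 0.874   0.3278 -0.9288] [ 0.5864 -0.107   0.1819] 9.2917
```

View pics/s3.png

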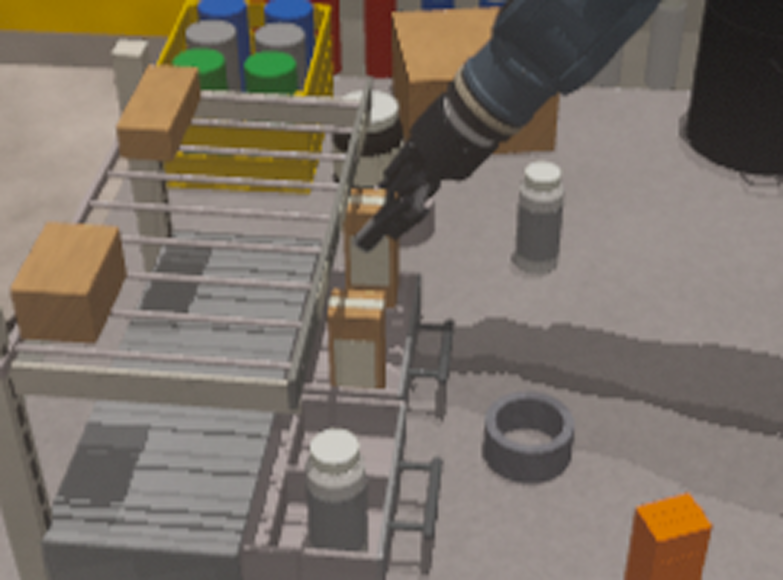

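The held carton (370,240) hangs over the empty half of the wide drawer, clear of the stock carton and the shelf strip. Lowering and releasing it.

```bash
python3 - <<'E'
from h import *; from station import env
np.set_printoptions(precision=4,suppress=True)
q=tq(.66); Z=R.from_quat(q).as_matrix()[:,2]; x,y=.589,-.107
env.line_to([x,y,.134],.08)
for z in(.131,.1295,.128):
    env.line_to([x,y,z],.05); f=env.current_force(); print(z,env.current_tcp_pos(),f)
    if f[2]>4: break
env.gripper_open(); p=env.current_tcp_pos()
env.line_to(p-.13*Z,.15); print(env.current_force(),env.current_clock())
cv2.imwrite("pics/s4.png",cv2.resize(env.camera("side")[120:320,170:440,::-1],None,fx=2.9,fy=2.9,interpolation=2))
E
```

```text
0.131 [ 0.5891 -0.107   0.1312] [-0.0477 -0.2083 -1.5337]
0.1295 [ 0.589  -0.107   0.1295] [-0.0036  0.2782 -1.8229]
0.128 [ 0.5895 -0.107   0.1285] [ 0.6983  1.0059 -0.2535]
[ 0.3532  0.1456 -0.522 ] 12.3667
```

View pics/s4.png

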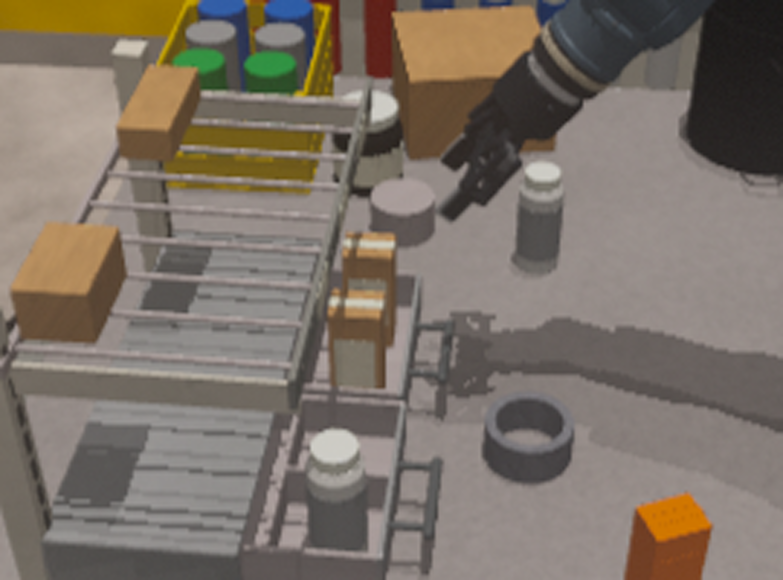

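The carton stands in the wide drawer and the stock is unmoved. Next, the can.

```bash
python3 - <<'E'
from h import *; from station import env
np.set_printoptions(precision=4,suppress=True)
q=tq(.66); Z=R.from_quat(q).as_matrix()[:,2]; g=np.array([.408,-.299,.080]); y=.096
p=env.current_tcp_pos(); env.line_to([p[0]-.05,p[1],.32],.25)
env.goto(g-.14*Z,q); env.line_to(g,.12); env.grasp(); w=env.current_width()
print(w,env.current_gripper_force(),env.current_force(),env.current_clock())
if .55<w<.7:
    env.line_to([.39,-.299,.27],.2); env.goto([.44,y,.23],q); env.line_to([.47,y,.172],.15); env.line_to([.587,y,.172],.1)
    print(env.current_width(),env.current_force(),env.current_tcp_pos(),env.current_clock())
pos,qq=env.current_tcp_pos(),env.current_eef_rot();np.savez("w5.npz",pos=pos,q=qq)
a=cv2.resize(env.camera("side")[200:350,220:370,::-1],(400,400),interpolation=2)
b=cv2.resize(env.camera("scene")[180:330,280:430,::-1],(400,400),interpolation=2)
cv2.imwrite("pics/s5.png",np.hstack([a,b]))
E
```

```text
0.5903329485980325 61.04909186891746 [-1.82   -1.2659  5.039 ] 15.75
0.594917936074247 [-0.1128  0.4868 -1.337 ] [0.5864 0.096  0.1718] 20.375
```

View pics/s5.png

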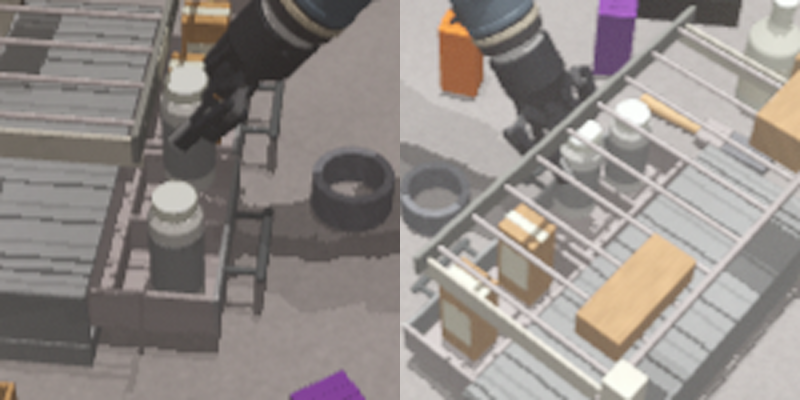

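The can hangs upright over the empty pocket (side half 188,120), beside the stock can at (175,240). Lowering, releasing and checking.

```bash
python3 - <<'E'
from h import *; from station import env
np.set_printoptions(precision=4,suppress=True)
q=tq(.66); Z=R.from_quat(q).as_matrix()[:,2]; x,y=.589,.096
env.line_to([x,y,.124],.08)
for z in(.120,.118,.1165):
    env.line_to([x,y,z],.05); f=env.current_force(); print(z,env.current_tcp_pos(),f)
    if f[2]>4: break
env.gripper_open(); p=env.current_tcp_pos(); print(env.current_force())
env.line_to(p-.15*Z,.15); p=env.current_tcp_pos(); env.line_to([.40,.05,.34],.2); print(env.current_force(),env.current_clock())
a=cv2.resize(env.camera("side")[200:350,220:370,::-1],(400,400),interpolation=2)
b=cv2.resize(env.camera("wrist")[60:310,120:500,::-1],(608,400),interpolation=2)[:,:]
cv2.imwrite("pics/s6.png",cv2.resize(np.hstack([a,b]),(800,318)))
E
```

```text
0.12 [0.589  0.096  0.1201] [ 0.8569 -0.0623 -2.0324]
0.118 [0.5889 0.096  0.1179] [ 0.6901 -0.1134 -2.2272]
0.1165 [0.5893 0.096  0.1168] [-0.4092 -0.5946  0.0255]
[-0.3228 -0.4254  0.4917]
[-0.4205  0.6004 -0.5235] 24.4667
```

View pics/s6.png

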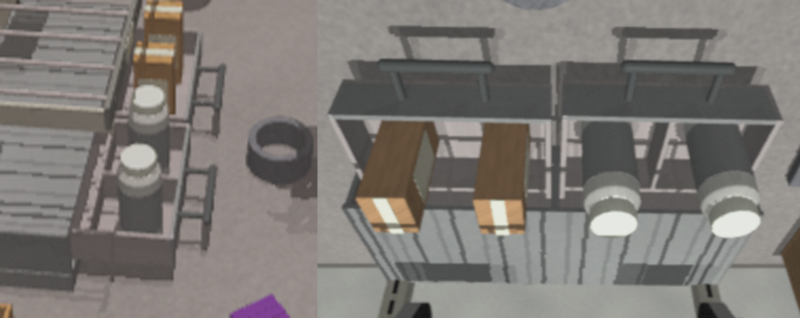

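Both items stand upright in their own compartments: the carton at (390,180) and the can at (610,180). The stock is undisturbed.

```bash
python3 - <<'E'
from station import env
env.wait(.5); print(env.job_done())
E
```

```text
the job is handed in; nothing more can be done
None
```

The spray can is in the empty pocket of the divided drawer and the carton is in the undivided drawer. In the last picture both stood upright with the stock undisturbed; I handed the job in at about 25 s, and no verdict came back.

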